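# Press the last lens cap into the stack magazine and lock it

### The arm

A 6-joint arm with a two-finger parallel gripper is mounted at the origin on a cart in front of the work surface, level with it; the furniture and walls round the work are solid. World frame = base frame: x ahead of the robot, y to its left, z up, the work surface at z = 0. Lengths are in m, angles in rad, forces in N, time in s.
With the tool pointing down it reaches from about 0.3 to 0.875 m from the base axis. Payload 4.2 kg.
Tool frame: the origin (TCP) lies between the finger pads; the fingertips stand 17 mm ahead of it and the grasp point (between the pads) lies 2 mm behind it; z points along the fingers, y is the line along which they close (so a half turn about z gives the same grasp; the last joint's range is limited). The gripper opens to 85 mm and grips with 20 to 120 N. Pads are 22 mm wide; open, the fingers measure 114 mm over their backs; the gripper's body (76 mm by 85 mm) begins 54 mm behind the grasp point. The pads swing forward as they close: fully open they stand 13 mm farther back than shut.
Start: joints at [-1.327, 0.32, 1.565, -0, 1.257, -0.02], TCP at [0.15, -0.555, 0.248] pointing down, gripper open.
Joint ranges: [-3.11, 3.11], [-0.84, 2.01], [0.21, 2.61], [-1.34, 4.49], [0.05, 2.63], [-2.56, 2.56]. Speed limits (rad/s): [2.57, 2.57, 3.14, 3.14, 3.14, 3.14].

### API

Orientations are given as a unit quaternion [x, y, z, w].
In Python, from bench import manip, read_camera, camera_info gives the robot as it stands. The module is installed in compiled form; this text tells all that it offers.
- The arm moves only by the tool send_rows, never from a script. Its argument "rows" is a list of rows, each a list of 3 entries, a list of its own where there are three numbers: the shift along the tool's x, y, z in mm, then the turn about the tool's z in rad, then the opening, from 0 (shut) to 1 (fully open). A call has 1 to 10 rows; each row is the pose to reach, as a shift and turn from the pose commanded when the call began, along the tool's axes at that moment; what a row does not reach only later rows make up. A row lasts 1/8 s, in which the tool goes at most 62.5 mm and 10.7 degrees, less where a joint would pass 70% of its speed; a pose out of reach is approached as far as the arm can. A call with a gripper value outside its range is refused whole. The fingers move at their own pace and stop on an object; "force" is the grip in N (left out, the last holds). Time passes only in rows, so rows that repeat a pose let the fingers close. It gives the time, the measured TCP pose, the force, the opening and the grip force at its end, in the units of the state.
- manip.read_state(): the state, without advancing time (a new reading comes with each control period).
- read_camera(name): name is "scene" or "top"; returns (picture, depth): 400x640x3 uint8, red, green, blue; 400x640 float32, m along the optical axis (not along the pixel's ray), 0 where there is no reading.
- camera_info(name): a dict with "fov_y" (degrees; the focal length in pixels is half the picture's height over the tangent of half this angle, whatever the lens; pixels are square), "cx", "cy" (the principal point, pixels), "k1" (the pictures are not rectified: a ray, as slopes to the right and down, at radius r is drawn at 1 + k1 r^2 times it, then the intrinsics apply), "rvec" (rotation vector, rad) and "tvec" (3), from world to camera coordinates, as OpenCV has them. Camera axes: x right, y down, z forward; pixel columns grow to the right and rows downward; lengths in m; the calibration is good to about 2 mm. A picture is of the moment at which its call begins. camera_info takes no time and is no camera call.
- manip.hand_in(): hands the job in; it is judged then, once.
The state is a dict: "t": time; "joints": joint angles; "joint_velocities": joint speeds; "joint_efforts": joint torques, N m; "tcp_pos": TCP position; "eef_rot": TCP orientation; "force": force on the tool from outside, world axes, zero at the start; "wrist_torque": the same for the moment, N m; "opening": finger opening in m; "finger_force": force on a finger pad.
Only numpy, scipy, OpenCV 4.12 (cv2) and the standard library are available. Lean on these libraries where they do the work, as an engineer would, in place of code of your own. Each camera call takes 0.05 s, during which the arm holds its last target. There are 200 camera calls.

### The job

Press the lens cap that stands proud in the mouth of the stack magazine straight down against the spring follower until all three spring catches have snapped over it. Then slide the transport-lock knob all the way to its end stop, so that its tongue lies over the mouth, and leave the film canister, the loupe and the focusing ring beside it where they are.

Things in the scene. Friction and masses are not known exactly. Their poses are not given: they have to be found in the camera images.
- magazine: Stack magazine, fixed at any yaw: twelve-sided upright aluminium barrel, 63 mm across (55 inside), rim 72 mm above the desk, on a base plate 100 x 106 x 8 mm. Origin on the desk on the barrel's axis, z up. On its +y side a bracket 34 mm wide (top 72 mm, guide rails to 79 mm) reaches out to y = 114 mm and carries the lock slide
- mouth (a point): Centre of the barrel's mouth, at the height of the rim, 72 mm above the desk
- catches (a point): Point on the barrel's axis at the catches' flat undersides, 62 mm above the desk. Three spring bolts 11 mm wide, at 30, 150, 270 degrees from the magazine's +x, project 4 mm inward, leaving a 47 mm circle; sloped on top (62 to 72 mm high), they give way as a cap is pressed past and spring back over it. Their housings reach 54 mm from the axis
- cap_upper: Black lens cap to press in: loose disc 53 mm across, 8 mm thick, origin at the centre of its underside. It starts on the catches' slopes, top about 5 mm above the rim. Force peaks at 7 to 15 N as it spreads the catches (top 70 mm high), then 3 to 7 N; caught only once its top is below 62 mm; stop at 56 mm (follower). Let go, it rises against the catches, underside at 54 mm
- cap_lower: A like black lens cap, 53 mm across and 8 mm thick, loose, already in the barrel below the catches, lying on the follower. Origin at the centre of its underside
- follower (a joint): Spring follower under the stack, m, positive downward: 0 at the top (start), 0.013 at its lower stop, about 0.007 when both caps are held under the catches. Its spring pushes up with 3 N at 0 and 6 N at the lower stop
- lock (a joint): Transport lock slide, m: starts open at 0 to 0.008; 0.040 at its end stop (locked). Grows as the knob moves along the magazine's -y, towards the mouth; about 1.5 N moves it, stays where left. Its steel tongue (22 wide, 5 thick, 60 mm long) runs 1 mm above the rim, so it meets a cap that still stands proud
- lock_knob (a point): Centre of the upright black round knob on the lock slide: 18 mm across, z = 84 to 104 mm above the desk, this point at 94 mm; it moves with the slide. With the slide at 0 it is 74 mm from the barrel's axis on the magazine's +y side, at 0.040 it is 34 mm from it
- film_can: Black film canister, 33 mm across, 36 mm tall, loose beside the magazine, to be left alone. Origin at the centre of its underside
- loupe: Black watchmaker's loupe, 34 mm across, 28 mm tall, loose beside the magazine, to be left alone. Origin at the centre of its underside
- focus_ring: Silver focusing ring, 46 mm across, 10 mm thick, lying loose beside the magazine, to be left alone. Origin at the centre of its underside
Things that resemble listed ones, but are neither listed nor needed, are in the scene too. What is shaped like the cap_upper but turquoise is not meant.

How it is judged:
By the outcome, as a careful person would: the job done as asked, in the order asked, and still so for the second after the job is handed in, with the robot touching nothing.
It also fails if it takes over 42 s, if anything falls off the work surface, if the arm or the gripper's body presses on something with over 40 N, if the wrist force passes 120 N, or if a joint passes its speed limit or range.

## Working session

There is one attempt and no reset: what is moved stays moved. The work goes in short steps, Python scripts to look and compute and a tool call to move; the robot and the scene stay as the last step left them, time stands still between calls to the robot, and variables do not carry over. Pictures are saved under pics/ and viewed, at most 10 in all, crops included, and the job is handed in when it is done.

Besides the shell and the picture viewer there is one more tool, called after "Emit:" as name(argument=value, ...), one argument or row to a line, values as JSON. send_rows: Moves the arm, as the interface text tells. Its arguments: {"type":"object","properties":{"rows":{"type":"array"},"force":{"type":"number"}},"required":["rows"]}

```bash
mkdir -p pics
cat > h.py <<'E'
import numpy as np, cv2
from bench import manip, read_camera, camera_info
def grab(n):
    p,d=read_camera(n); np.savez(n+'.npz',p=p,d=d); return p,d
def load(n):
    z=np.load(n+'.npz'); return z['p'],z['d']
def cam(n):
    c=camera_info(n); f=200/np.tan(np.radians(c['fov_y'])/2); R=cv2.Rodrigues(np.array(c['rvec'],float))[0]
    return c,f,R,np.array(c['tvec'],float).ravel()
def slopes(n,uv):
    c,f,R,t=cam(n); q=(np.atleast_2d(uv).astype(float)-[c['cx'],c['cy']])/f; s=q.copy()
    for _ in range(20): s=q/(1+c['k1']*(s**2).sum(1,keepdims=True))
    return np.c_[s,np.ones(len(s))]
def on_plane(n,uv,z):
    c,f,R,t=cam(n); d=slopes(n,uv)@R; o=-R.T@t
    return o+d*((z-o[2])/d[:,2])[:,None]
def by_depth(n,uv,dep):
    c,f,R,t=cam(n); return (slopes(n,uv)*np.asarray(dep)[:,None]-t)@R
def cloud(n):
    p,d=load(n); v,u=np.mgrid[0:400:1,0:640:1]; uv=np.c_[u.ravel(),v.ravel()]
    return by_depth(n,uv,d.ravel()).reshape(400,640,3)
def proj(n,X):
    c,f,R,t=cam(n); Y=np.atleast_2d(X)@R.T+t; s=Y[:,:2]/Y[:,2:]
    return s*(1+c['k1']*(s**2).sum(1,keepdims=True))*f+[c['cx'],c['cy']]
E
python3 - <<'E'
from h import *
for n in('scene','top'):
    p,d=grab(n); cv2.imwrite(f'pics/{n}0.png',p[:,:,::-1]); c,f,R,t=cam(n); print(n,c,f,-R.T@t,(d==0).mean())
s=manip.read_state(); print(s)
E
```

```text
scene {'fov_y': 44.70243737590968, 'cx': 317.0628939311595, 'cy': 201.59474162497798, 'k1': 0.012824267053130337, 'rvec': array([ 1.84233139, -0.89277482,  0.58132013]), 'tvec': array([-0.35543645,  0.26939906,  0.45672054])} 486.41140055706995 [-0.02133427 -0.46524618  0.43657236] 0.00383984375
top {'fov_y': 46.41550302430292, 'cx': 323.9725455430738, 'cy': 199.4854429674599, 'k1': -0.04680646188442717, 'rvec': array([ 2.17773023, -2.18863263,  0.07269314]), 'tvec': array([-0.01062949,  0.58395198,  0.88785026])} 466.4606636079617 [ 0.51948917 -0.0173507   0.92694171] 0.00412890625
{'t': 0.1, 'joints': array([-1.32698770e+00,  3.20240316e-01,  1.56554535e+00, -8.51851687e-07,
        1.25740441e+00, -1.99984162e-02]), 'joint_velocities': array([-0.00074501, -0.0012248 , -0.00339482, -0.0019037 ,  0.00130446,
        0.0001461 ]), 'joint_efforts': array([ 8.57828786e-05, -4.16408801e+01, -2.34704322e+01, -9.23276048e-05,
        4.87946250e-03,  4.15698793e-06]), 'tcp_pos': array([ 0.14984187, -0.55472428,  0.24756376]), 'eef_rot': array([ 9.91313003e-01,  1.31521453e-01, -8.95962892e-05, -7.93672980e-04]), 'force': array([-0.37219959, -0.02138077,  0.19494948]), 'wrist_torque': array([-0.01994443, -0.01393577,  0.00106704]), 'finger_force': 0.0, 'opening': 0.08522009338078605}
```

View pics/scene0.png

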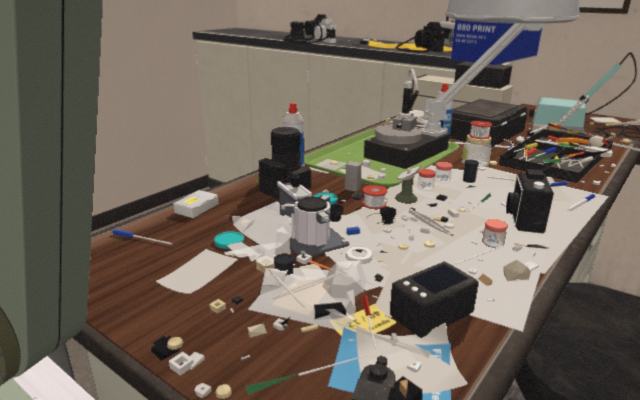

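View pics/top0.png

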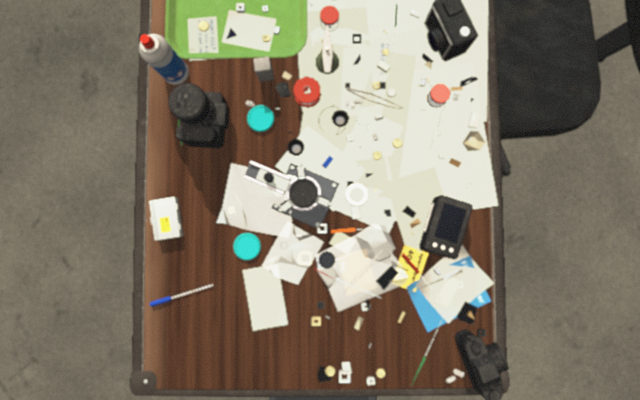

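The scene view shows the magazine at (311,225). The top view shows its mouth with the black cap at (304,193), and the bracket and knob running up-left to (268,178). The two turquoise discs at (247,246) and (261,118) are decoys. The only disc sitting in a barrel mouth is the black one at (304,193), so I'll confirm it in a crop.

Run:
```python
from h import *
p,d=load('top'); X=cloud('top')
crop=cv2.resize(p[100:290,210:400],(570,570),interpolation=cv2.INTER_CUBIC)
q,_=load('scene'); c2=cv2.resize(q[170:280,270:315+40],(0,0),fx=2.6,fy=5.18)[:570]
cv2.imwrite('pics/c1.png',crop[:,:,::-1])
g=p.max(2)
# cap: dark blob near mouth
m=np.zeros(g.shape,np.uint8); m[170:218,282:328]=(g[170:218,282:328]<60)
n,l,s,c=cv2.connectedComponentsWithStats(m)
for i in range(1,n):
    if s[i,4]>30:
        P=X[l==i]; print('dark',c[i],s[i],'depth med',np.median(P,0)); 
        cn=max(cv2.findContours((l==i).astype(np.uint8),0,2)[0],key=len); print(cv2.minEnclosingCircle(cn), on_plane('top',[c[i]],.077))
# knob: points above 0.09
R=(slice(150,225),slice(235,340))
Z=X[R][:,:,2]; 
for lo,hi in((.092,.12),(.066,.085)):
    mm=((Z>lo)&(Z<hi)).astype(np.uint8); n,l,s,c=cv2.connectedComponentsWithStats(mm)
    for i in range(1,n):
        if s[i,4]>15: print(lo,c[i]+[235,150],s[i],X[R][l==i].mean(0),X[R][l==i].min(0),X[R][l==i].max(0))
# around tall things
Z=X[60:330,150:480,2]
mm=((Z>.022)&(Z<.2)).astype(np.uint8); n,l,s,c=cv2.connectedComponentsWithStats(mm)
for i in range(1,n):
    if s[i,4]>60: P=X[60:330,150:480][l==i];print('tall',(c[i]+[150,60]).round(),s[i,4],P.mean(0).round(3),P[:,2].max().round(3))
```

```text
0.092 [268.55952381 177.10714286] [29 22 10 11 84] [0.61850336 0.08454714 0.10266482] [0.6104214  0.07649521 0.09271351] [0.62799135 0.0927386  0.10592833]
0.066 [288.75013151 186.82062073] [   9   11   87   52 1901] [0.60371866 0.05082091 0.07495021] [ 0.55746571 -0.02482596  0.06602603] [0.65147173 0.13279119 0.08271145]
tall [169.  69.] 586 [0.83  0.278 0.072] 0.134
tall [263.  68.] 284 [0.836 0.102 0.054] 0.066
tall [327.  65.] 97 [ 0.839 -0.02   0.06 ] 0.067
tall [307.  89.] 510 [0.799 0.019 0.034] 0.039
tall [199. 115.] 2906 [0.734 0.213 0.093] 0.144
tall [439.  94.] 355 [ 0.787 -0.239  0.04 ] 0.046
tall [340. 117.] 106 [ 0.745 -0.045  0.026] 0.031
tall [295. 146.] 90 [0.688 0.042 0.026] 0.031
tall [289. 187.] 2125 [0.603 0.05  0.075] 0.106
tall [446. 227.] 2343 [ 0.53  -0.241  0.056] 0.064
tall [165. 218.] 612 [0.549 0.298 0.023] 0.029
tall [299. 233.] 127 [0.519 0.033 0.043] 0.051
tall [376. 245.] 929 [ 0.496 -0.112  0.036] 0.049
tall [326. 261.] 286 [ 0.465 -0.016  0.033] 0.04
tall [410. 264.] 90 [ 0.459 -0.179  0.026] 0.032
tall [288. 271.] 538 [0.447 0.055 0.035] 0.042
tall [355. 287.] 75 [ 0.416 -0.071  0.028] 0.034
```

View pics/c1.png

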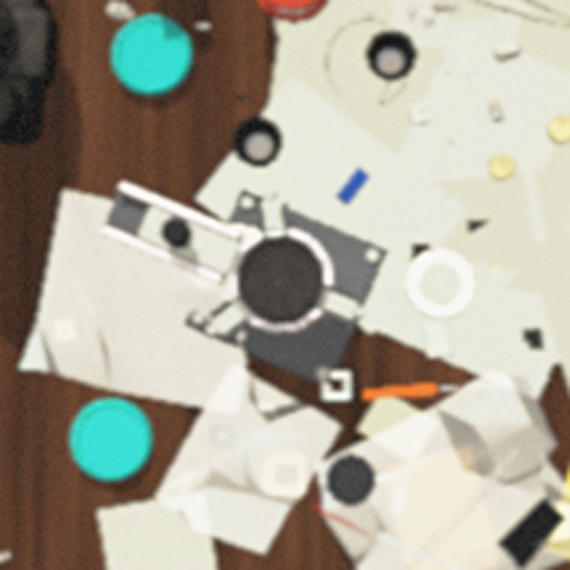

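The crop confirms it. The black cap fills the silver barrel's mouth at crop (280,280), top (303.3,193.3). The knob is at crop (176,233), the can at (350,480), the loupe at (258,141) or (390,55), and the ring at (440,283).

```bash
cat > m.py <<'E'
from h import *
p,d=load('top'); g=p.max(2)
def blob(c,r,z,th=85):
    m=(g<th).astype(np.uint8); k=np.zeros_like(m); cv2.circle(k,c,r,1,-1); m&=k
    n,l,s,ce=cv2.connectedComponentsWithStats(m); i=1+np.argmax(s[1:,4])
    cn=max(cv2.findContours((l==i).astype(np.uint8),0,2)[0],key=len); (x,y),rr=cv2.minEnclosingCircle(cn)
    P=on_plane('top',[ce[i],[ce[i][0]+rr,ce[i][1]]],z); print(ce[i],s[i,4],'circ',x,y,rr,P[0],'rad',np.linalg.norm(P[1]-P[0])); return P[0]
c=blob((303,193),20,.077); k=blob((268,178),9,.104)
v=(k-c)[:2]; print('dist',np.hypot(*v),'ydir yaw',np.degrees(np.arctan2(v[1],v[0])))
# bracket edges direction: cloud
X=cloud('top'); R=X[150:225,235:340].reshape(-1,3); R=R[(R[:,2]>.066)&(R[:,2]<.085)]
dd=R[:,:2]-c[:2]; r=np.hypot(*dd.T); B=dd[(r>.06)&(r<.12)]; B=B[B@(v/np.hypot(*v))>.05]
print('bracket mean dir',np.degrees(np.arctan2(*B.mean(0)[::-1])),len(B))
E
python3 m.py
python3 - <<'E'
import sys; sys.path.insert(0,'.')
from h import *
s=manip.read_state(); from scipy.spatial.transform import Rotation as Ro
print(Ro.from_quat(s['eef_rot']).as_matrix().round(4))
E
```

```text
[303.00511945 192.8890785 ] 586 circ 303.0 192.72222900390625 13.86731243133545 [0.59218367 0.02451148 0.077     ] rad 0.02536811082135053
[268.48076923 177.40384615] 52 circ 268.5 177.5 4.301262855529785 [0.61781705 0.0845229  0.104     ] rad 0.007656286658395557
dist 0.06525672974965786 ydir yaw 66.87064357801633
bracket mean dir 66.3153373377001 455
[[ 9.654e-01  2.608e-01 -4.000e-04]
 [ 2.608e-01 -9.654e-01  1.500e-03]
 [ 0.000e+00 -1.600e-03 -1.000e+00]]
```

Emit:
send_rows(
  rows=[
    [[50,-38,0],0.1,0],
    [[100,-77,0],0.2,0],
    [[150,-115,0],0.3,0],
    [[200,-154,0],0.4,0],
    [[250,-192,0],0.5,0],
    [[300,-230,0],0.6,0],
    [[350,-269,0],0.674,0],
    [[400,-307,0],0.674,0],
    [[450,-346,0],0.674,0],
    [[480,-369,0],0.674,0],
  ],
)

```text
t: 1.35
tcp_pos: [0.5182, -0.0714, 0.2479]
eef_rot: [0.979, -0.203, -0.0, -0.0]
force: [-0.3, -0.3, -0.5]
opening: 0.0001
finger_force: 0.0
```

```bash
cat > st.py <<'E'
from h import *
from scipy.spatial.transform import Rotation as Ro
import sys
def st():
    s=manip.read_state(); M=Ro.from_quat(s['eef_rot']).as_matrix()
    print('t',s['t'],'tcp',s['tcp_pos'].round(4),'F',s['force'].round(2),'op',round(s['opening'],4),'yaw',np.degrees(np.arctan2(M[1,0],M[0,0])).round(2),'z',M[:,2].round(3),'j',s['joints'].round(2)); return s,M
def togo(X):
    s,M=st(); print('shift mm',(M.T@(np.array(X)-s['tcp_pos'])*1000).round(1))
if __name__=='__main__': togo([float(a) for a in sys.argv[1:4]])
E
python3 st.py .592 .0245 .15
```

```text
t 1.35 tcp [ 0.5182 -0.0714  0.2479] F [-0.31 -0.32 -0.46] op 0.0001 yaw -23.39 z [-0.  0. -1.] j [-0.16  0.24  1.68  0.    1.22  1.82]
shift mm [  29.8 -117.3   97.9]
```

Emit:
send_rows(
  rows=[
    [[10,-40,20],0,0],
    [[20,-80,50],0,0],
    [[30,-117,98],0,0],
    [[30,-117,98],0,0],
    [[30,-117,98],0,0],
  ],
)

```text
t: 1.98
tcp_pos: [0.5912, 0.0213, 0.1505]
eef_rot: [0.979, -0.204, -0.0, 0.0]
force: [0.8, -0.9, 0.6]
opening: 0.0002
finger_force: 0.0
```

Run:
```python
from st import *
p,d=grab('scene'); p2,_=grab('top')
a=proj('scene',[.592,.0245,.077]);print(a)
u,v=a[0].astype(int); cv2.imwrite('pics/c2.png',cv2.resize(p[v-70:v+60,u-90:u+90],None,fx=4,fy=4,interpolation=2)[:,:,::-1]); print(u-90,v-70)
togo([.592,.0245,.11])
```

```text
[[311.92545938 202.43646062]]
221 132
t 2.075 tcp [0.5916 0.0208 0.1519] F [-1.01  0.06 -0.34] op -0.0002 yaw -23.56 z [ 0.002 -0.    -1.   ] j [ 0.02  0.42  1.67 -0.    1.05  2.  ]
shift mm [-1.2 -3.5 41.9]
```

View pics/c2.png

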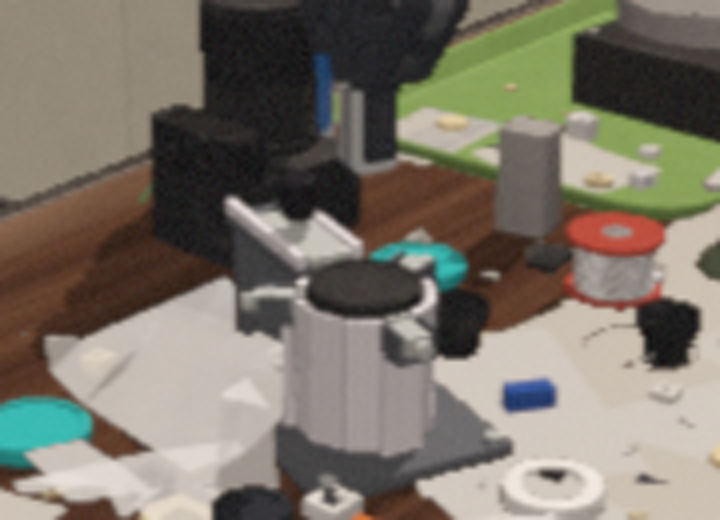

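The crop shows the black cap standing proud in the mouth at crop (364,287), image (312,204). That agrees with my projection to within 2 px, and the shut fingertips are right above it. Next I'll press slowly.

Emit:
send_rows(
  rows=[
    [[-1,-3,20],0,0],
    [[-1,-3,45],0,0],
    [[-1,-3,52],0,0],
    [[-1,-3,55],0,0],
    [[-1,-3,57],0,0],
    [[-1,-3,59],0,0],
    [[-1,-3,60],0,0],
    [[-1,-3,60],0,0],
  ],
)

```text
t: 3.08
tcp_pos: [0.5925, 0.0248, 0.0913]
eef_rot: [0.979, -0.204, 0.001, -0.0]
force: [-0.1, 0.4, 5.5]
opening: 0.0001
finger_force: 2.6
```

```bash
python3 st.py .592 .0245 .075
```

```text
t 3.075 tcp [0.5925 0.0248 0.0913] F [-0.07  0.43  5.52] op 0.0001 yaw -23.5 z [ 0.003 -0.    -1.   ] j [ 0.02  0.48  1.74 -0.    0.92  2.  ]
shift mm [-0.4  0.5 16.3]
```

Contact is at tip z of about 74 mm with 5.5 N, as expected. I'll carry on down.

Emit:
send_rows(
  rows=[
    [[0,0,2],0,0],
    [[0,0,4],0,0],
    [[0,0,6],0,0],
    [[0,0,8],0,0],
    [[0,0,10],0,0],
    [[0,0,10],0,0],
  ],
)

```text
t: 3.82
tcp_pos: [0.5924, 0.0248, 0.0806]
eef_rot: [0.979, -0.204, 0.001, -0.0]
force: [2.0, 0.1, 4.0]
opening: 0.0
finger_force: 2.2
```

Emit:
send_rows(
  rows=[
    [[0,0,2],0,0],
    [[0,0,4],0,0],
    [[0,0,5],0,0],
    [[0,0,6],0,0],
    [[0,0,6],0,0],
    [[0,0,6],0,0],
  ],
)

```text
t: 4.58
tcp_pos: [0.5924, 0.0248, 0.0746]
eef_rot: [0.979, -0.204, 0.001, -0.0]
force: [2.3, 0.6, 5.1]
opening: -0.0001
finger_force: 2.7
```

Emit:
send_rows(
  rows=[
    [[0,0,1],0,0],
    [[0,0,1.5],0,0],
    [[0,0,1.5],0,0],
  ],
)

```text
t: 4.95
tcp_pos: [0.5924, 0.0248, 0.074]
eef_rot: [0.979, -0.204, 0.001, -0.0]
force: [1.6, -0.1, 10.5]
opening: 0.0002
finger_force: 5.2
```

Emit:
send_rows(
  rows=[
    [[0,0,-3],0,0],
    [[0,0,-6],0,0],
    [[0,0,-20],0,0],
    [[0,0,-60],0,0],
    [[0,0,-75],0,0],
    [[-60,0,-75],0,0],
    [[-100,0,-75],0,0],
    [[-100,0,-75],0,0],
  ],
)

```text
t: 5.95
tcp_pos: [0.4961, 0.0652, 0.1471]
eef_rot: [0.979, -0.203, -0.002, 0.001]
force: [0.0, -0.1, 0.2]
opening: -0.0
finger_force: 0.0
```

```bash
python3 - <<'E'
from st import *
st(); p,d=grab('scene'); p2,_=grab('top')
A=cv2.resize(p[165:265,262:362],None,fx=4,fy=4,interpolation=2); B=cv2.resize(p2[143:243,240:340],None,fx=4,fy=4,interpolation=2)
cv2.imwrite('pics/c3.png',np.hstack([A,B])[:,:,::-1])
X=cloud('top'); c=np.array([.592,.0245]); r=np.hypot(X[...,0]-c[0],X[...,1]-c[1])
z=X[...,2][(r<.017)]; print('cap z',np.percentile(z,[5,25,50,75,95]))
E
python3 m.py
```

```text
t 5.95 tcp [0.4961 0.0652 0.1471] F [ 0.02 -0.1   0.22] op -0.0 yaw -23.41 z [-0.005 -0.    -1.   ] j [0.11 0.3  1.88 0.   0.97 2.09]
cap z [0.05797802 0.05936434 0.06047712 0.06152787 0.06293132]
[302.91992551 192.67039106] 537 circ 302.9626770019531 192.8880615234375 13.533334732055664 [0.59258593 0.02466674 0.077     ] rad 0.02475821568758323
[268.48076923 177.40384615] 52 circ 268.5 177.5 4.301262855529785 [0.61781705 0.0845229  0.104     ] rad 0.007656286658395557
dist 0.06495667141006403 ydir yaw 67.14315155333402
bracket mean dir 66.49141791002702 449
```

View pics/c3.png

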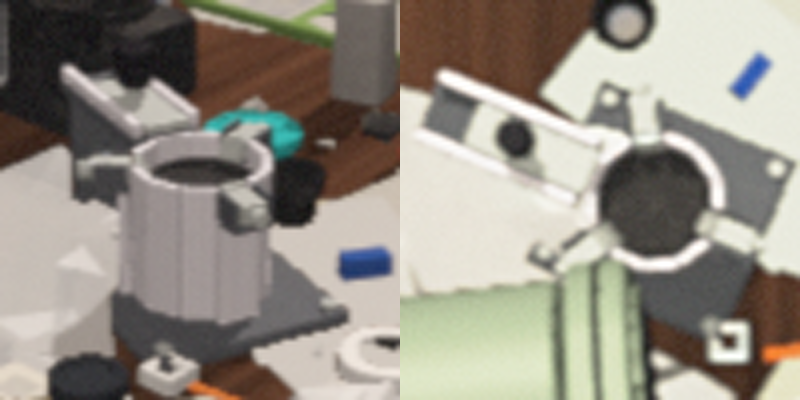

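The cap now sits below the rim, with its top at about 60.5 mm, and the three catches project over it. The knob is unmoved, at right-panel (515,138). I'll go behind the knob.

Run:
```python
from st import *
togo([.6339,.1212,.150])
X=cloud('top'); r=np.hypot(X[...,0]-.5925,X[...,1]-.0247); P=X[r<.018]
print('plane',np.linalg.lstsq(np.c_[P[:,0]-.5925,P[:,1]-.0247,np.ones(len(P))],P[:,2],rcond=None)[0])
Q=X[(np.hypot(X[...,0]-.6339,X[...,1]-.1212)<.09)]; Q=Q[Q[:,2]>.11]; print(len(Q), Q.min(0) if len(Q) else 0, Q.max(0) if len(Q) else 0)
```

```text
t 6.05 tcp [0.4998 0.0646 0.1477] F [ 0.21 -0.86  0.76] op -0.0004 yaw -23.48 z [-0. -0. -1.] j [ 0.11  0.3   1.87 -0.    0.97  2.09]
shift mm [ 100.5 -105.3   -2.4]
plane [0.00271962 0.01839775 0.06045311]
0 0 0
```

Emit:
send_rows(
  rows=[
    [[40,-42,-2],0,0],
    [[80,-84,-2],0,0],
    [[100.5,-105,-2],0,0],
    [[100.5,-105,-2],0,0],
    [[100.5,-105,20],0,0],
    [[100.5,-105,43],0,0],
    [[100.5,-105,43],0,0],
    [[100.5,-105,43],0,0],
  ],
)

```text
t: 7.05
tcp_pos: [0.634, 0.1204, 0.1056]
eef_rot: [0.979, -0.204, 0.0, -0.0]
force: [-0.2, -0.2, -0.2]
opening: -0.0002
finger_force: 0.0
```

Run:
```python
from st import *
p,d=grab('scene')
cv2.imwrite('pics/c4.png',cv2.resize(p[150:250,250:370],None,fx=5,fy=5,interpolation=2)[:,:,::-1])
togo([.6156,.0788,.105])
```

```text
t 7.1 tcp [0.6343 0.1205 0.106 ] F [ 0.19 -0.25 -0.73] op 0.0001 yaw -23.53 z [ 0.002  0.    -1.   ] j [ 0.17  0.54  1.59 -0.    1.01  2.15]
shift mm [-0.5 45.8  0.9]
```

View pics/c4.png

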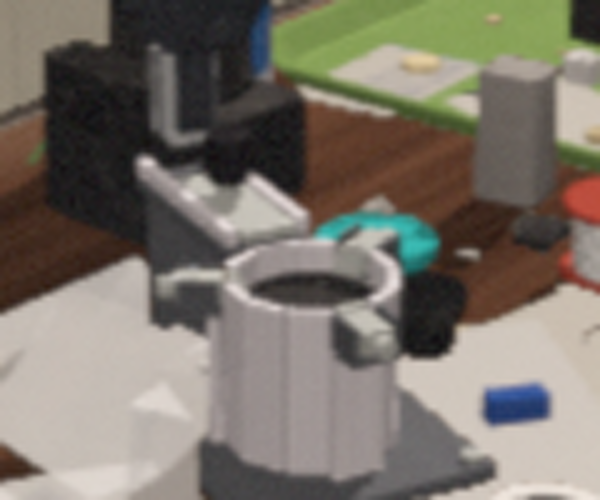

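The shut fingers stand behind the knob, at crop (185,100) against (225,160), clear of the rails. I'll push along tool +y, which is magazine −y.

Emit:
send_rows(
  rows=[
    [[0,6,1],0,0],
    [[0,12,1],0,0],
    [[0,18,1],0,0],
    [[0,22,1],0,0],
    [[0,26,1],0,0],
    [[0,30,1],0,0],
    [[0,34,1],0,0],
    [[0,38,1],0,0],
    [[0,41,1],0,0],
    [[0,41,1],0,0],
  ],
)

```text
t: 8.35
tcp_pos: [0.6173, 0.0828, 0.1037]
eef_rot: [0.979, -0.204, -0.0, 0.0]
force: [0.3, -0.3, -0.3]
opening: -0.0
finger_force: 0.2
```

Emit:
send_rows(
  rows=[
    [[0,2,0],0,0],
    [[0,4,0],0,0],
    [[0,4,0],0,0],
  ],
)

```text
t: 8.72
tcp_pos: [0.6158, 0.0794, 0.1037]
eef_rot: [0.979, -0.204, -0.0, 0.0]
force: [1.6, -0.0, 0.2]
opening: -0.0001
finger_force: 0.4
```

Emit:
send_rows(
  rows=[
    [[0,1,0],0,0],
    [[0,2,0],0,0],
    [[0,3,0],0,0],
    [[0,3,0],0,0],
  ],
)

```text
t: 9.22
tcp_pos: [0.6151, 0.0777, 0.1038]
eef_rot: [0.979, -0.204, 0.0, -0.001]
force: [2.7, 4.2, -1.0]
opening: 0.0001
finger_force: 2.5
```

Run:
```python
from st import *
st(); p,d=grab('scene')
cv2.imwrite('pics/c5.png',cv2.resize(p[150:250,250:370],None,fx=5,fy=5,interpolation=2)[:,:,::-1])
```

```text
t 9.225 tcp [0.6151 0.0777 0.1038] F [ 2.73  4.18 -1.03] op 0.0001 yaw -23.53 z [ 0.001  0.002 -1.   ] j [0.11 0.51 1.65 0.   0.98 2.09]
```

View pics/c5.png

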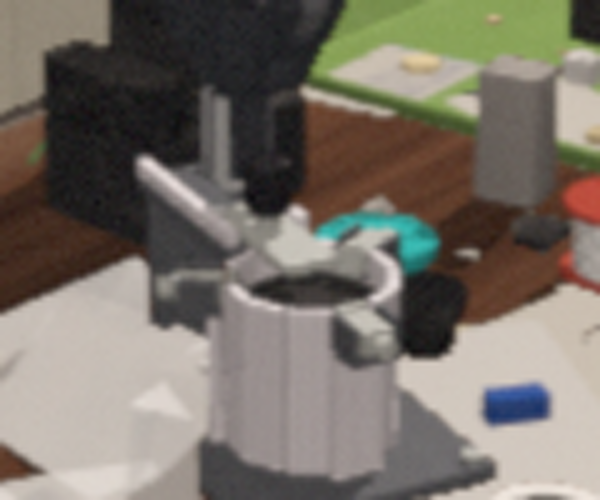

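The tongue is now out over the mouth, with its tip near crop (320,265) and the knob at (270,190). The force is rising, so I'll push a little more to tell whether this is the end stop.

Emit:
send_rows(
  rows=[
    [[0,1,0],0,0],
    [[0,2,0],0,0],
    [[0,3,0],0,0],
    [[0,3,0],0,0],
  ],
)

```text
t: 9.78
tcp_pos: [0.615, 0.0773, 0.104]
eef_rot: [0.979, -0.204, 0.001, -0.003]
force: [3.7, 11.9, -2.4]
opening: 0.0004
finger_force: 6.2
```

Run:
```python
from st import *
st()
for s in (.034,.040,.046): print(s,proj('scene',[.5925+.394*s,.0247+.919*s,.094]))
```

```text
t 9.775 tcp [0.615  0.0773 0.104 ] F [ 3.7  11.87 -2.39] op 0.0004 yaw -23.58 z [ 0.004  0.006 -1.   ] j [0.1  0.5  1.66 0.01 0.98 2.08]
0.034 [[303.19215974 186.9318261 ]]
0.04 [[301.68925371 185.80757044]]
0.046 [[300.20241568 184.69533292]]
```

It's a hard stop: 12 N with no further motion, and the knob pixel matches 34 mm from the axis. I'll back off, clear the view and check.

Emit:
send_rows(
  rows=[
    [[0,-8,0],0,0],
    [[0,-16,0],0,0],
    [[0,-24,-10],0,0],
    [[0,-30,-50],0,0],
    [[0,-30,-100],0,0],
    [[-60,-30,-120],0,0],
    [[-120,-30,-120],0,0],
    [[-150,-30,-120],0,0],
    [[-150,-30,-120],0,0],
  ],
)

```text
t: 10.9
tcp_pos: [0.4865, 0.162, 0.225]
eef_rot: [0.979, -0.203, 0.0, -0.0]
force: [-0.4, -0.1, 0.1]
opening: -0.0
finger_force: 0.0
```

Run:
```python
from st import *
st(); p,d=grab('scene'); q,_=grab('top')
A=cv2.resize(p[165:265,262:362],None,fx=4,fy=4,interpolation=2); B=cv2.resize(q[125:225,250:350],None,fx=4,fy=4,interpolation=2)
cv2.imwrite('pics/c6.png',np.hstack([A,B])[:,:,::-1])
X=cloud('top'); Z=X[170:215,260:330]; m=(Z[...,2]>.09)&(Z[...,2]<.12); P=Z[m]; print('knob',len(P),P.mean(0),np.hypot(*(P.mean(0)[:2]-[.5925,.0247])))
```

```text
t 10.9 tcp [0.4865 0.162  0.225 ] F [-0.41 -0.11  0.1 ] op -0.0 yaw -23.38 z [ 0.001 -0.    -1.   ] j [ 0.3   0.24  1.74 -0.    1.16  2.28]
knob 83 [0.60554321 0.0561385  0.10282269] 0.034036813113421424
```

View pics/c6.png

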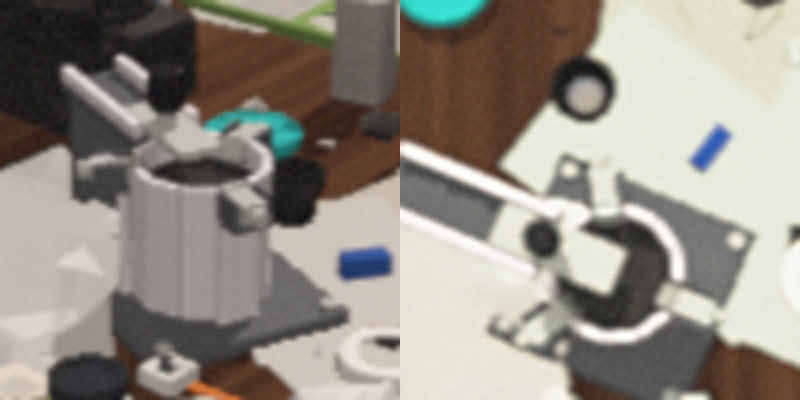

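The knob is 34.0 mm from the axis, which is the end stop. The tongue lies over the mouth, the cap is held under the catches, and the other items are untouched.

```bash
python3 -c "
from bench import manip
print(manip.hand_in())"
```

```text
the job is handed in; nothing more can be done
None
```

The black lens cap is pressed in and held under the catches, the transport lock is at its end stop with its tongue over the mouth, nothing beside the magazine was touched, and the job was handed in at about 11 s.

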